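# Find the canister lid that rocks and press it home

### The arm

A 6-joint arm with a two-finger parallel gripper is mounted at the origin on the work surface. World frame = base frame: x ahead of the robot, y to its left, z up, the work surface at z = 0. Lengths are in m, angles in rad, forces in N, time in s.
With the tool pointing down it reaches from about 0.425 to 0.95 m from the base axis. Payload 3.5 kg.
Tool frame: the origin (TCP) lies at the very end of the fingers, on their centre line; the grasp point (between the pads) lies 19 mm behind it; z points along the fingers, y is the line along which they close (so a half turn about z gives the same grasp; the last joint's range is limited). The gripper opens to 85 mm and grips with 20 to 120 N. Pads are 22 mm wide; open, the fingers measure 114 mm over their backs; the gripper's body (76 mm by 85 mm) begins 54 mm behind the grasp point. The pads swing forward as they close: fully open they stand 13 mm farther back than shut.
Start: joints at [1.05, 0.286, 1.577, -0, 1.279, -0.15], TCP at [0.245, 0.629, 0.231] pointing down, gripper open.
Joint ranges: [-2.77, 2.77], [-0.9, 2.22], [0.21, 2.48], [-1.53, 4.67], [0.24, 2.81], [-2.84, 2.84]. Speed limits (rad/s): [2.79, 2.79, 3.14, 3.14, 3.14, 3.14].

### API

Orientations are given as a unit quaternion [x, y, z, w].
In Python, from plant import ctrl, optics, sign_off gives the robot as it stands.
- The arm moves only by the shell command python3 -m creep 'ROWS' [FORCE]. ROWS is JSON, a list of rows, each an object of numbers: "x", "y", "z": the shift along the tool's x, y, z in mm; "rx", "ry", "rz": the turn, a rotation vector about the tool's x, y, z in degrees; "grip": the opening, from 0 (shut) to 1 (fully open). In form: [{"x": .., "y": .., "z": .., "rx": .., "ry": .., "rz": .., "grip": ..}, ...]. A call has exactly 10 rows; each row shifts and turns the commanded pose from where the row before left it, along the tool's axes as they then stand; what a row does not reach is not made up. A row lasts 1/12 s, in which the tool goes at most 41.7 mm and 7.16 degrees, less where a joint would pass 70% of its speed; a pose out of reach is approached as far as the arm can. A call with a gripper value outside its range is refused whole. The fingers move at their own pace and stop on an object; FORCE is the grip in N (left out, the last holds). Time passes only in rows, so rows that do not move let the fingers close, or fill a call up. It gives the time, the measured TCP pose, the force, the opening and the grip force at its end, in the units of the state.
- ctrl.get_state(): the state, without advancing time (a new reading comes with each control period).
- optics.read_camera(name): name is "scene" or "top" or "wrist"; returns a dict with "color" (400x640x3 uint8, blue, green, red), "K" (3x3 intrinsics, pixels), "R" (3x3) and "t" (3): a world point X has camera coordinates R X + t. Camera axes: x right, y down, z forward; pixel columns grow to the right and rows downward; lengths in m; the calibration is good to about 2 mm. A picture is of the moment at which its call begins. There is no depth.
- sign_off(): hands the job in; it is judged then, once.
The state is a dict: "time": time; "qpos": joint angles; "dq": joint speeds; "joint_efforts": joint torques, N m; "eef_pos": TCP position; "tcp_rot": TCP orientation; "contact_force": force on the tool from outside, world axes, zero at the start; "wrist_torque": the same for the moment, N m; "opening": opening from 0.0 (shut) to 1.0 (fully open); "finger_force": force on a finger pad.
Only numpy, scipy, OpenCV 4.12 (cv2) and the standard library are available. Lean on these libraries where they do the work, as an engineer would, in place of code of your own. Each camera call takes 0.05 s, during which the arm holds its last target. There are 200 camera calls.

### The job

Four identical canisters stand in the tray and one of their wooden lids is not pushed on properly. Press lightly on the lids near the edge, one after another, until you find the one that rocks, then press that lid down in the middle until it is fully home and sits level. Only press with the fingertips, without pounding: lift nothing, and leave everything else where it stands.

Things in the scene. Friction and masses are not known exactly. Their poses are not given: they have to be found in the camera images.
- tray: Dark wooden tray, 310 x 310 mm, fixed, floor 10 mm thick, rim 24 mm high; origin at the centre of its underside, x and y along its sides, z up. Four white canisters of 94 mm diameter stand in it and stay put, one each at place_a to place_d. Any one of them may have the loose lid; the other three lids are tight and do not yield.
- place_a (a point): Point on the tray floor (10 mm above the table) under the centre of a canister, at tray x -76, y +76 mm. The wooden lid, the same at every place, is 103 mm in diameter, its skirt hiding the canister's neck. Its flat top lies 91 to 97 mm above this point: the canisters differ a little in height, so height does not tell the loose lid.
- place_b (a point): The same for the second canister, at tray x -76, y -76 mm. A knob in the middle of every lid, 27 mm in diameter, rises 17 mm above the lid's flat top; the flat ring between knob and edge, 16 to 46 mm from the centre, is free to be pressed.
- place_c (a point): The same for the third canister, at tray x +76, y +76 mm.
- place_d (a point): The same for the fourth canister, at tray x +76, y -76 mm.
- lid_gap (a joint): How far the one loose lid stands above its seat, m: 0.004 to 0.005 at the start, 0 when home on the rim. It does not tell which canister it is. The gasket holds by friction: more than about 8 N straight down near the middle (on the knob) slides it down onto the rim, where it stays; pressing one edge only tilts it; it rises only if lifted.
- lid_rock_x (a joint): Tilt of the loose lid about the tray's x axis, rad, 0 when level. Unseated, it rocks on its soft gasket (0.7 N m per rad, so 2 N near the edge are enough) by up to about 0.1 rad, the pressed edge giving 3 to 5 mm until it meets the rim, and springs back level when let go. Once home it cannot rock.
- lid_rock_y (a joint): The same about the tray's y axis.
- shaker: Loose salt shaker of glass with a steel cap, 40 mm diameter, 72 mm high, standing in the middle of the tray. Origin under its centre.
- ladle: Loose stainless ladle lying beside the tray, 325 mm long, bowl 92 mm wide and 34 mm high. Origin on the table below the handle, the bowl's centre 110 mm along its x.
- tostonera: Loose cedar tostonera (plantain press), closed: two hinged boards, 264 x 105 x 42 mm, with handles towards its -x and a brass hinge at its +x end. It lies beside the tray. Origin at its underside.
- spoon: Loose wooden spoon, 200 mm long, lying beyond the tray. Origin at its underside, x along its length.
- bowls: Two nested white ceramic bowls, together 160 mm in diameter and 83 mm high, loose, to the left of the tray. Origin under the centre.
- pitcher: Plastic pitcher with a flip lid, 120 mm in diameter, 204 mm high, its handle to its +x, loose, to the right of the tray. Origin under its centre.

How it is judged:
By the outcome, as a careful person would: the job done as asked, in the order asked, and still so for the second after the job is handed in, with the robot touching nothing.
It also fails if it takes over 54 s, if anything falls off the work surface, if the arm or the gripper's body presses on something with over 40 N, if the wrist force passes 120 N, or if a joint passes its speed limit or range.

## Working session

There is one attempt and no reset: what is moved stays moved. The work goes in short steps, Python scripts to look and compute and a shell command to move; the robot and the scene stay as the last step left them, time stands still between calls to the robot, and variables do not carry over. Pictures are saved under pics/ and viewed, at most 10 in all, crops included, and the job is handed in when it is done.

```bash
mkdir -p pics; ls; python3 - <<'E'
from plant import ctrl, optics
import cv2
s=ctrl.get_state();print(s)
for n in("scene","top"):
    c=optics.read_camera(n);cv2.imwrite(f"pics/{n}0.png",c["color"]);print(n,c["K"],c["R"],c["t"])
E
```

```text
pics
{'time': 0.0, 'qpos': array([ 1.04998269e+00,  2.87207108e-01,  1.57814246e+00,  6.21138189e-06,
        1.27855777e+00, -1.50001820e-01]), 'dq': array([ 5.98872102e-05, -3.96512274e-06,  1.29274757e-05, -1.13753664e-03,
        8.70453274e-04,  1.63362000e-03]), 'joint_efforts': array([-2.58500349e-04, -4.05972898e+01, -2.92631543e+01, -3.98817321e-06,
        5.79212996e-03, -2.63483422e-06]), 'eef_pos': array([0.24425542, 0.62857912, 0.22993822]), 'tcp_rot': array([ 1.84346259e-01,  9.82860681e-01, -1.09187107e-03, -3.83750998e-04]), 'contact_force': array([ 0.66226173,  0.28766722, -0.04530964]), 'wrist_torque': array([-0.00551872, -0.02905462, -0.02340127]), 'finger_force': 0.0, 'opening': 1.002411607432847}
scene [[509.93862363   0.         315.92231793]
 [  0.         509.93862363 202.59982067]
 [  0.           0.           1.        ]] [[-0.84007994  0.54238474 -0.00919206]
 [ 0.43542846  0.6641196  -0.60773943]
 [-0.32352396 -0.51455219 -0.7940833 ]] [ 0.51673241 -0.22691461  2.06416788]
top [[512.49000113   0.         310.95155723]
 [  0.         512.49000113 197.29157686]
 [  0.           0.           1.        ]] [[ 2.39302063e-02 -9.99708028e-01  3.34732173e-03]
 [-9.86003577e-01 -2.41545129e-02 -1.64965164e-01]
 [ 1.64997852e-01  6.47179211e-04 -9.86293714e-01]] [-0.02240627  0.62398647  1.74856747]
```

View pics/top0.png

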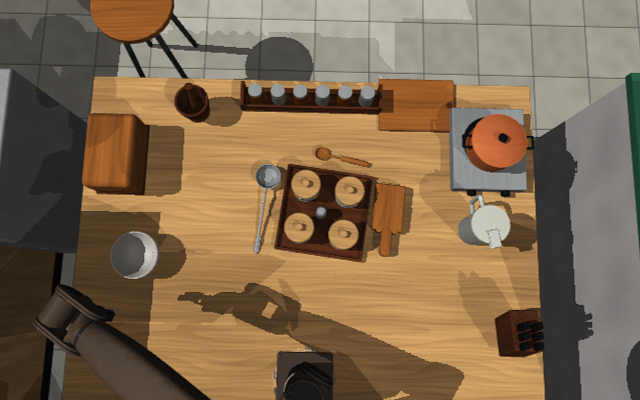

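View pics/scene0.png

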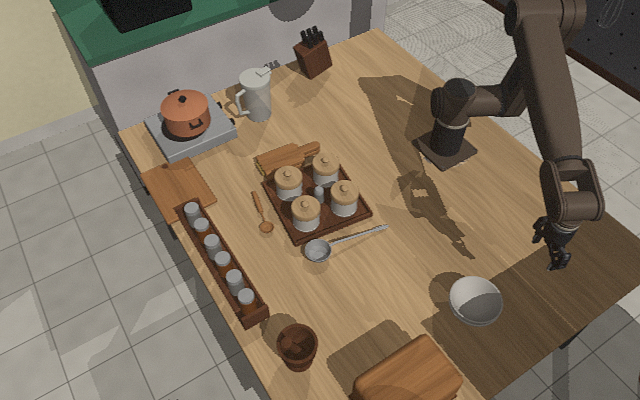

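The top view shows the tray with lids near (306,184), (349,191), (299,228) and (343,235), and the shaker at (321,212). The scene view shows the lids near (326,165), (344,193), (289,178) and (306,208).

```bash
cat > h.py <<'E'
import numpy as np, cv2
def ray(c,u,v,z):
    d=c["R"].T@np.linalg.inv(c["K"])@[u,v,1]; o=-c["R"].T@c["t"]
    return o+d*(z-o[2])/d[2]
E
python3 - <<'E'
from plant import ctrl, optics
import cv2,numpy as np
from h import ray
seeds={"top":[(306,184),(349,191),(299,228),(343,235)],"scene":[(306,205),(289,174),(344,188),(326,162)]}
out=[]
for n in seeds:
    c=optics.read_camera(n);im=c["color"];hsv=cv2.cvtColor(im,cv2.COLOR_BGR2HSV)
    m=np.zeros(im.shape[:2],np.uint8)
    good=cv2.inRange(hsv,(8,60,140),(22,255,255))
    P=[]
    for s in seeds[n]:
        w=np.zeros_like(m);cv2.circle(w,s,21,255,-1)
        k=cv2.morphologyEx(good&w,cv2.MORPH_OPEN,np.ones((3,3)))
        cs,_=cv2.findContours(k,cv2.RETR_EXTERNAL,cv2.CHAIN_APPROX_NONE)
        h=cv2.convexHull(max(cs,key=cv2.contourArea))
        e=cv2.fitEllipse(h);P.append(ray(c,*e[0],.103)[:2]);print(n,hsv[s[1]+6,s[0]],np.round(e[0],1),np.round(e[1],1),P[-1].round(4))
        cv2.ellipse(im,e,(0,255,0),1)
    P=np.array(P);print("spacings",[np.linalg.norm(P[i]-P[j]).round(4) for i,j in((0,1),(0,2),(1,3),(2,3))],"centre",P.mean(0))
    # seeds order: far-left, far-right, near-left, near-right
    v=(P[0]+P[1]-P[2]-P[3]);print("yaw",np.degrees(np.arctan2(v[1],v[0])))
    u=P[0]+P[2]-P[1]-P[3];print("yaw",np.degrees(np.arctan2(-u[0],u[1])))
    out.append(cv2.resize(im[130:270,230:400],None,fx=3,fy=3) )
h=min(o.shape[0] for o in out)
cv2.imwrite("pics/m1.png",cv2.resize(np.hstack(out),(800,330)))
E
```

```text
top [ 17 134 198] [305.3 183.7] [27.8 28.5] [0.6624 0.0131]
top [ 16 135 197] [349.1 190.3] [28.1 28.7] [ 0.6433 -0.1373]
top [ 17 135 197] [298.3 227.1] [28.8 29. ] [0.5126 0.0329]
top [ 17 135 197] [342.9 234. ] [28.7 28.9] [ 0.493  -0.1182]
spacings [np.float64(0.1516), np.float64(0.1512), np.float64(0.1516), np.float64(0.1523)] centre [ 0.57782335 -0.05239544]
yaw -7.3888048425349275
yaw -7.322475240630974
scene [ 17 107 153] [305.9 206.8] [23.7 28.6] [0.668  0.0199]
scene [ 17 100 155] [288.8 170. ] [33.9 34.7] [ 0.6308 -0.1564]
scene [ 16 106 139] [347.8 185.8] [34.3 34.6] [0.4935 0.0223]
scene [ 17 103 161] [328.9 157.8] [31.4 37.8] [ 0.4751 -0.1262]
spacings [np.float64(0.1802), np.float64(0.1746), np.float64(0.1586), np.float64(0.1496)] centre [ 0.56686721 -0.06009819]
yaw -5.636512384955686
yaw -9.716193728206077
```

View pics/m1.png

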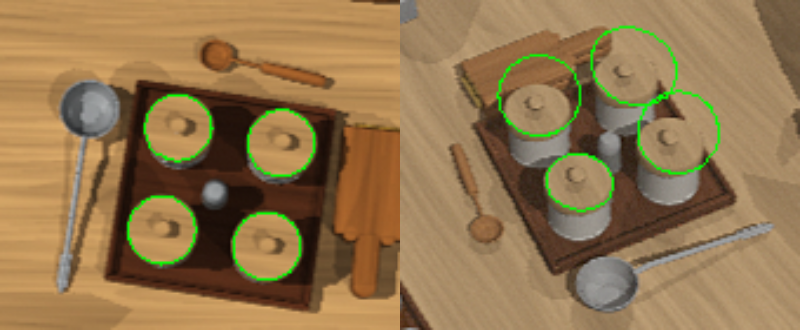

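The four lids measured from the top view form a 152 mm square with yaw −7.4°, which fits the given sizes. The scene fits drift off the lids, so I'll use only the top view.

I'll turn the tool to the tray axes, shut the fingers and go above the inner edge of the near-left lid.

```bash
cat >> h.py <<'E'
from scipy.spatial.transform import Rotation
from plant import ctrl
LID=dict(NL=(.5126,.0329),NR=(.493,-.1182),FL=(.6624,.0131),FR=(.6433,-.1373))
TX=np.array([.9918,-.1278])
def go(name,r,z):   # shift in tool axes (mm) and turn (deg, tool) to a point r m along tray x from the lid's centre
    s=ctrl.get_state(); R=Rotation.from_quat(s["tcp_rot"])
    p=np.append(np.array(LID[name])+r*TX,z)
    G=Rotation.from_matrix(np.array([[-TX[0],-TX[1],0],[-TX[1],TX[0],0],[0,0,-1]]).T.T)
    print("shift",(R.inv().apply(p-s["eef_pos"])*1e3).round(1),"turn",(R.inv()*G).as_rotvec(True).round(2),"t",round(s["time"],2),"F",s["contact_force"].round(2),"z",s["eef_pos"][2].round(4))
E
python3 -m creep '[{"rz":-6.9,"grip":0},{"rz":-6.9,"grip":0},{"x":-10,"y":-16,"grip":0},{"x":-22,"y":-32,"grip":0},{"x":-22,"y":-33,"grip":0},{"x":-22,"y":-33,"grip":0},{"x":-22,"y":-33,"grip":0},{"x":-22,"y":-33,"grip":0},{"x":-22,"y":-33,"grip":0},{"x":-22,"y":-33,"grip":0}]'
python3 -c "
from h import *
go('NL',.035,.16)"
```

```text
shift [-499.9 -449.7   71. ] turn [ -0.08  -0.02 -13.9 ] t 0.2 F [-0.07  0.09 -0.2 ] z 0.2304$[0]: bad value
```

```bash
python3 -m creep '[{"x":0,"y":0,"z":0,"rx":0,"ry":0,"rz":-6.9,"grip":0},{"x":0,"y":0,"z":0,"rx":0,"ry":0,"rz":-6.9,"grip":0},{"x":-10,"y":-16,"z":0,"rx":0,"ry":0,"rz":0,"grip":0},{"x":-22,"y":-32,"z":0,"rx":0,"ry":0,"rz":0,"grip":0},{"x":-22,"y":-33,"z":0,"rx":0,"ry":0,"rz":0,"grip":0},{"x":-22,"y":-33,"z":0,"rx":0,"ry":0,"rz":0,"grip":0},{"x":-22,"y":-33,"z":0,"rx":0,"ry":0,"rz":0,"grip":0},{"x":-22,"y":-33,"z":0,"rx":0,"ry":0,"rz":0,"grip":0},{"x":-22,"y":-33,"z":0,"rx":0,"ry":0,"rz":0,"grip":0},{"x":-22,"y":-33,"z":0,"rx":0,"ry":0,"rz":0,"grip":0}]'
python3 -c "
from h import *
go('NL',.035,.16)"
```

```text
time: 1.03
eef_pos: [0.3756, 0.3622, 0.2312]
tcp_rot: [0.065, 0.998, 0.0, 0.0]
contact_force: [0.8, 0.1, 0.4]
opening: 0.001
finger_force: 0.0
shift [-213.4 -308.8   71.2] turn [ 0.    0.01 -0.07] t 1.03 F [0.82 0.14 0.41] z 0.2312
```

```bash
python3 -m creep '[{"x":-22,"y":-32,"z":7,"rx":0,"ry":0,"rz":0,"grip":0},{"x":-22,"y":-32,"z":7,"rx":0,"ry":0,"rz":0,"grip":0},{"x":-22,"y":-32,"z":7,"rx":0,"ry":0,"rz":0,"grip":0},{"x":-22,"y":-32,"z":7,"rx":0,"ry":0,"rz":0,"grip":0},{"x":-22,"y":-32,"z":7,"rx":0,"ry":0,"rz":0,"grip":0},{"x":-22,"y":-32,"z":7,"rx":0,"ry":0,"rz":0,"grip":0},{"x":-22,"y":-32,"z":7,"rx":0,"ry":0,"rz":0,"grip":0},{"x":-22,"y":-32,"z":7,"rx":0,"ry":0,"rz":0,"grip":0},{"x":-22,"y":-32,"z":7,"rx":0,"ry":0,"rz":0,"grip":0},{"x":-15,"y":-21,"z":8,"rx":0,"ry":0,"rz":0,"grip":0}]'
python3 -c "
from h import *
from plant import optics
go('NL',.035,.112)
cv2.imwrite('pics/w1.png',optics.read_camera('wrist')['color'])"
```

```text
time: 1.87
eef_pos: [0.5477, 0.0268, 0.1603]
tcp_rot: [0.066, 0.998, -0.0, 0.001]
contact_force: [0.0, -0.2, 0.9]
opening: 0.001
finger_force: 0.0
shift [ 0.7  1.6 48.3] turn [-0.04  0.08 -0.22] t 1.87 F [ 0.05 -0.16  0.93] z 0.1603
```

View pics/w1.png

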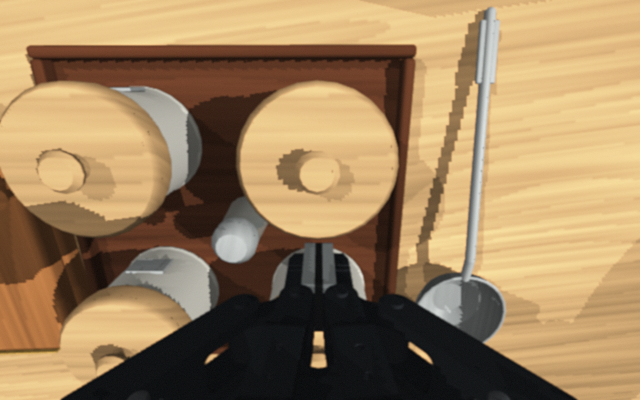

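The wrist view shows the near-left lid centred at (318,160), the fingertips ahead of it at (320,245), and the shaker clear at (238,240). I'll check the lid centre with a ray and descend.

```bash
python3 -c "
from h import *
from plant import optics
c=optics.read_camera('wrist')
im=c['color'];hsv=cv2.cvtColor(im,cv2.COLOR_BGR2HSV)
print([ray(c,u,v,.104).round(4) for u,v in((318,160),(238,160),(398,160),(318,82),(318,239))])
"
python3 -m creep '[{"x":0,"y":1.5,"z":10,"rx":0,"ry":0,"rz":0,"grip":0},{"x":0,"y":0,"z":12,"rx":0,"ry":0,"rz":0,"grip":0},{"x":0,"y":0,"z":10,"rx":0,"ry":0,"rz":0,"grip":0},{"x":0,"y":0,"z":8,"rx":0,"ry":0,"rz":0,"grip":0},{"x":0,"y":0,"z":5,"rx":0,"ry":0,"rz":0,"grip":0},{"x":0,"y":0,"z":3,"rx":0,"ry":0,"rz":0,"grip":0},{"x":0,"y":0,"z":2,"rx":0,"ry":0,"rz":0,"grip":0},{"x":0,"y":0,"z":1,"rx":0,"ry":0,"rz":0,"grip":0},{"x":0,"y":0,"z":0,"rx":0,"ry":0,"rz":0,"grip":0},{"x":0,"y":0,"z":0,"rx":0,"ry":0,"rz":0,"grip":0}]'
```

```text
[array([0.5102, 0.0285, 0.104 ]), array([ 0.5036, -0.0206,  0.104 ]), array([0.5168, 0.0775, 0.104 ]), array([0.465 , 0.0346, 0.104 ]), array([0.5638, 0.0212, 0.104 ])]
time: 2.8
eef_pos: [0.547, 0.0314, 0.1098]
tcp_rot: [0.065, 0.998, -0.0, 0.0]
contact_force: [0.1, -0.4, 0.4]
opening: 0.0
finger_force: 0.0
```

```bash
python3 -m creep '[{"x":0,"y":-2,"z":0.5,"rx":0,"ry":0,"rz":0,"grip":0},{"x":0,"y":0,"z":0.5,"rx":0,"ry":0,"rz":0,"grip":0},{"x":0,"y":0,"z":0.5,"rx":0,"ry":0,"rz":0,"grip":0},{"x":0,"y":0,"z":0.5,"rx":0,"ry":0,"rz":0,"grip":0},{"x":0,"y":0,"z":0.5,"rx":0,"ry":0,"rz":0,"grip":0},{"x":0,"y":0,"z":0.5,"rx":0,"ry":0,"rz":0,"grip":0},{"x":0,"y":0,"z":0.5,"rx":0,"ry":0,"rz":0,"grip":0},{"x":0,"y":0,"z":0,"rx":0,"ry":0,"rz":0,"grip":0},{"x":0,"y":0,"z":0,"rx":0,"ry":0,"rz":0,"grip":0},{"x":0,"y":0,"z":0,"rx":0,"ry":0,"rz":0,"grip":0}]'
```

```text
time: 3.63
eef_pos: [0.5464, 0.0295, 0.1061]
tcp_rot: [0.065, 0.998, -0.0, -0.0]
contact_force: [-1.1, 0.6, 4.0]
opening: -0.002
finger_force: 1.3
```

```bash
python3 -m creep '[{"x":0,"y":0,"z":0.5,"rx":0,"ry":0,"rz":0,"grip":0},{"x":0,"y":0,"z":0.5,"rx":0,"ry":0,"rz":0,"grip":0},{"x":0,"y":0,"z":0,"rx":0,"ry":0,"rz":0,"grip":0},{"x":0,"y":0,"z":0,"rx":0,"ry":0,"rz":0,"grip":0},{"x":0,"y":0,"z":0,"rx":0,"ry":0,"rz":0,"grip":0},{"x":0,"y":0,"z":0,"rx":0,"ry":0,"rz":0,"grip":0},{"x":0,"y":0,"z":0,"rx":0,"ry":0,"rz":0,"grip":0},{"x":0,"y":0,"z":0,"rx":0,"ry":0,"rz":0,"grip":0},{"x":0,"y":0,"z":0,"rx":0,"ry":0,"rz":0,"grip":0},{"x":0,"y":0,"z":0,"rx":0,"ry":0,"rz":0,"grip":0}]'
```

```text
time: 4.47
eef_pos: [0.5464, 0.0294, 0.106]
tcp_rot: [0.065, 0.998, -0.0, -0.0]
contact_force: [-3.2, -0.0, 6.9]
opening: 0.001
finger_force: 3.7
```

Near-left is tight: no give at all, with force rising about 3 N per mm. Next is far-left.

```bash
python3 -m creep '[{"x":0,"y":0,"z":-8,"rx":0,"ry":0,"rz":0,"grip":0},{"x":-3,"y":0,"z":-8,"rx":0,"ry":0,"rz":0,"grip":0},{"x":-20,"y":0,"z":0,"rx":0,"ry":0,"rz":0,"grip":0},{"x":-25,"y":0,"z":0,"rx":0,"ry":0,"rz":0,"grip":0},{"x":-20,"y":0,"z":0,"rx":0,"ry":0,"rz":0,"grip":0},{"x":-13,"y":0,"z":2,"rx":0,"ry":0,"rz":0,"grip":0},{"x":0,"y":0,"z":4,"rx":0,"ry":0,"rz":0,"grip":0},{"x":0,"y":0,"z":3,"rx":0,"ry":0,"rz":0,"grip":0},{"x":0,"y":0,"z":2,"rx":0,"ry":0,"rz":0,"grip":0},{"x":0,"y":0,"z":0,"rx":0,"ry":0,"rz":0,"grip":0}]'
python3 -c "
from h import *
go('FL',-.035,.105)"
```

```text
time: 5.3
eef_pos: [0.6252, 0.0193, 0.1087]
tcp_rot: [0.065, 0.998, 0.0, -0.001]
contact_force: [-0.4, 0.4, -0.1]
opening: 0.0
finger_force: 0.0
shift [-2.7 -1.4  3.6] turn [ 0.   -0.14 -0.09] t 5.3 F [-0.39  0.4  -0.09] z 0.1087
```

```bash
python3 -m creep '[{"x":0,"y":0,"z":0.5,"rx":0,"ry":0,"rz":0,"grip":0},{"x":0,"y":0,"z":0.5,"rx":0,"ry":0,"rz":0,"grip":0},{"x":0,"y":0,"z":0.5,"rx":0,"ry":0,"rz":0,"grip":0},{"x":0,"y":0,"z":0.5,"rx":0,"ry":0,"rz":0,"grip":0},{"x":0,"y":0,"z":0.5,"rx":0,"ry":0,"rz":0,"grip":0},{"x":0,"y":0,"z":0.5,"rx":0,"ry":0,"rz":0,"grip":0},{"x":0,"y":0,"z":0,"rx":0,"ry":0,"rz":0,"grip":0},{"x":0,"y":0,"z":0,"rx":0,"ry":0,"rz":0,"grip":0},{"x":0,"y":0,"z":0,"rx":0,"ry":0,"rz":0,"grip":0},{"x":0,"y":0,"z":0,"rx":0,"ry":0,"rz":0,"grip":0}]'
```

```text
time: 6.13
eef_pos: [0.6268, 0.0189, 0.1069]
tcp_rot: [0.065, 0.998, -0.0, 0.0]
contact_force: [-0.2, -0.2, 0.8]
opening: 0.005
finger_force: 0.0
```

```bash
python3 -m creep '[{"x":0,"y":0,"z":0.5,"rx":0,"ry":0,"rz":0,"grip":0},{"x":0,"y":0,"z":0.5,"rx":0,"ry":0,"rz":0,"grip":0},{"x":0,"y":0,"z":0.5,"rx":0,"ry":0,"rz":0,"grip":0},{"x":0,"y":0,"z":0.5,"rx":0,"ry":0,"rz":0,"grip":0},{"x":0,"y":0,"z":0,"rx":0,"ry":0,"rz":0,"grip":0},{"x":0,"y":0,"z":0,"rx":0,"ry":0,"rz":0,"grip":0},{"x":0,"y":0,"z":0,"rx":0,"ry":0,"rz":0,"grip":0},{"x":0,"y":0,"z":0,"rx":0,"ry":0,"rz":0,"grip":0},{"x":0,"y":0,"z":0,"rx":0,"ry":0,"rz":0,"grip":0},{"x":0,"y":0,"z":0,"rx":0,"ry":0,"rz":0,"grip":0}]'
```

```text
time: 6.97
eef_pos: [0.6267, 0.019, 0.1049]
tcp_rot: [0.065, 0.998, 0.0, 0.0]
contact_force: [-0.4, 0.2, 1.0]
opening: -0.002
finger_force: 0.0
```

```bash
python3 -m creep '[{"x":0,"y":0,"z":0.5,"rx":0,"ry":0,"rz":0,"grip":0},{"x":0,"y":0,"z":0.5,"rx":0,"ry":0,"rz":0,"grip":0},{"x":0,"y":0,"z":0.5,"rx":0,"ry":0,"rz":0,"grip":0},{"x":0,"y":0,"z":0.5,"rx":0,"ry":0,"rz":0,"grip":0},{"x":0,"y":0,"z":0,"rx":0,"ry":0,"rz":0,"grip":0},{"x":0,"y":0,"z":0,"rx":0,"ry":0,"rz":0,"grip":0},{"x":0,"y":0,"z":0,"rx":0,"ry":0,"rz":0,"grip":0},{"x":0,"y":0,"z":0,"rx":0,"ry":0,"rz":0,"grip":0},{"x":0,"y":0,"z":0,"rx":0,"ry":0,"rz":0,"grip":0},{"x":0,"y":0,"z":0,"rx":0,"ry":0,"rz":0,"grip":0}]'
```

```text
time: 7.8
eef_pos: [0.6267, 0.019, 0.1029]
tcp_rot: [0.065, 0.998, 0.0, 0.0]
contact_force: [-0.9, -0.6, 0.1]
opening: -0.0
finger_force: 0.0
```

```bash
python3 -m creep '[{"x":0,"y":0,"z":0.5,"rx":0,"ry":0,"rz":0,"grip":0},{"x":0,"y":0,"z":0.5,"rx":0,"ry":0,"rz":0,"grip":0},{"x":0,"y":0,"z":0.5,"rx":0,"ry":0,"rz":0,"grip":0},{"x":0,"y":0,"z":0.5,"rx":0,"ry":0,"rz":0,"grip":0},{"x":0,"y":0,"z":0,"rx":0,"ry":0,"rz":0,"grip":0},{"x":0,"y":0,"z":0,"rx":0,"ry":0,"rz":0,"grip":0},{"x":0,"y":0,"z":0,"rx":0,"ry":0,"rz":0,"grip":0},{"x":0,"y":0,"z":0,"rx":0,"ry":0,"rz":0,"grip":0},{"x":0,"y":0,"z":0,"rx":0,"ry":0,"rz":0,"grip":0},{"x":0,"y":0,"z":0,"rx":0,"ry":0,"rz":0,"grip":0}]'
```

```text
time: 8.63
eef_pos: [0.6268, 0.019, 0.1011]
tcp_rot: [0.065, 0.998, -0.0, 0.0]
contact_force: [-2.0, -0.2, 3.2]
opening: -0.003
finger_force: 1.7
```

```bash
python3 -m creep '[{"x":0,"y":0,"z":0.5,"rx":0,"ry":0,"rz":0,"grip":0},{"x":0,"y":0,"z":0.5,"rx":0,"ry":0,"rz":0,"grip":0},{"x":0,"y":0,"z":0,"rx":0,"ry":0,"rz":0,"grip":0},{"x":0,"y":0,"z":0,"rx":0,"ry":0,"rz":0,"grip":0},{"x":0,"y":0,"z":0,"rx":0,"ry":0,"rz":0,"grip":0},{"x":0,"y":0,"z":0,"rx":0,"ry":0,"rz":0,"grip":0},{"x":0,"y":0,"z":0,"rx":0,"ry":0,"rz":0,"grip":0},{"x":0,"y":0,"z":0,"rx":0,"ry":0,"rz":0,"grip":0},{"x":0,"y":0,"z":0,"rx":0,"ry":0,"rz":0,"grip":0},{"x":0,"y":0,"z":0,"rx":0,"ry":0,"rz":0,"grip":0}]'
```

```text
time: 9.47
eef_pos: [0.6268, 0.019, 0.1011]
tcp_rot: [0.065, 0.998, -0.0, -0.0]
contact_force: [-4.0, -0.2, 8.4]
opening: 0.0
finger_force: 3.7
```

Far-left is tight too, with its top at 101 mm. Next is far-right.

```bash
python3 -m creep '[{"x":0,"y":0,"z":-8,"rx":0,"ry":0,"rz":0,"grip":0},{"x":0,"y":-4,"z":-8,"rx":0,"ry":0,"rz":0,"grip":0},{"x":0,"y":-20,"z":0,"rx":0,"ry":0,"rz":0,"grip":0},{"x":0,"y":-32,"z":0,"rx":0,"ry":0,"rz":0,"grip":0},{"x":0,"y":-34,"z":0,"rx":0,"ry":0,"rz":0,"grip":0},{"x":0,"y":-32,"z":0,"rx":0,"ry":0,"rz":0,"grip":0},{"x":0,"y":-20,"z":0,"rx":0,"ry":0,"rz":0,"grip":0},{"x":0,"y":-10,"z":3,"rx":0,"ry":0,"rz":0,"grip":0},{"x":0,"y":0,"z":3,"rx":0,"ry":0,"rz":0,"grip":0},{"x":0,"y":0,"z":2,"rx":0,"ry":0,"rz":0,"grip":0}]'
python3 -c "
from h import *
go('FR',-.035,.105)"
```

```text
time: 10.3
eef_pos: [0.6068, -0.1316, 0.1073]
tcp_rot: [0.065, 0.998, 0.0, -0.0]
contact_force: [-0.5, 0.4, 0.2]
opening: -0.002
finger_force: 0.0
shift [-1.9 -1.   2.3] turn [ 0.04 -0.02 -0.16] t 10.3 F [-0.53  0.43  0.22] z 0.1073
```

```bash
python3 -m creep '[{"x":0,"y":0,"z":0.5,"rx":0,"ry":0,"rz":0,"grip":0},{"x":0,"y":0,"z":0.5,"rx":0,"ry":0,"rz":0,"grip":0},{"x":0,"y":0,"z":0,"rx":0,"ry":0,"rz":0,"grip":0},{"x":0,"y":0,"z":0,"rx":0,"ry":0,"rz":0,"grip":0},{"x":0,"y":0,"z":0,"rx":0,"ry":0,"rz":0,"grip":0},{"x":0,"y":0,"z":0,"rx":0,"ry":0,"rz":0,"grip":0},{"x":0,"y":0,"z":0,"rx":0,"ry":0,"rz":0,"grip":0},{"x":0,"y":0,"z":0,"rx":0,"ry":0,"rz":0,"grip":0},{"x":0,"y":0,"z":0,"rx":0,"ry":0,"rz":0,"grip":0},{"x":0,"y":0,"z":0,"rx":0,"ry":0,"rz":0,"grip":0}]'
```

```text
time: 11.13
eef_pos: [0.607, -0.1318, 0.1068]
tcp_rot: [0.065, 0.998, 0.0, 0.0]
contact_force: [0.0, -0.5, -0.2]
opening: -0.005
finger_force: 0.0
```

```bash
python3 -m creep '[{"x":0,"y":0,"z":0.5,"rx":0,"ry":0,"rz":0,"grip":0},{"x":0,"y":0,"z":0.5,"rx":0,"ry":0,"rz":0,"grip":0},{"x":0,"y":0,"z":0.5,"rx":0,"ry":0,"rz":0,"grip":0},{"x":0,"y":0,"z":0.5,"rx":0,"ry":0,"rz":0,"grip":0},{"x":0,"y":0,"z":0,"rx":0,"ry":0,"rz":0,"grip":0},{"x":0,"y":0,"z":0,"rx":0,"ry":0,"rz":0,"grip":0},{"x":0,"y":0,"z":0,"rx":0,"ry":0,"rz":0,"grip":0},{"x":0,"y":0,"z":0,"rx":0,"ry":0,"rz":0,"grip":0},{"x":0,"y":0,"z":0,"rx":0,"ry":0,"rz":0,"grip":0},{"x":0,"y":0,"z":0,"rx":0,"ry":0,"rz":0,"grip":0}]'
```

```text
time: 11.97
eef_pos: [0.607, -0.1318, 0.1049]
tcp_rot: [0.065, 0.998, -0.0, 0.0]
contact_force: [-0.3, -0.3, -0.7]
opening: -0.001
finger_force: 0.0
```

```bash
python3 -m creep '[{"x":0,"y":0,"z":0.5,"rx":0,"ry":0,"rz":0,"grip":0},{"x":0,"y":0,"z":0.5,"rx":0,"ry":0,"rz":0,"grip":0},{"x":0,"y":0,"z":0.5,"rx":0,"ry":0,"rz":0,"grip":0},{"x":0,"y":0,"z":0.5,"rx":0,"ry":0,"rz":0,"grip":0},{"x":0,"y":0,"z":0,"rx":0,"ry":0,"rz":0,"grip":0},{"x":0,"y":0,"z":0,"rx":0,"ry":0,"rz":0,"grip":0},{"x":0,"y":0,"z":0,"rx":0,"ry":0,"rz":0,"grip":0},{"x":0,"y":0,"z":0,"rx":0,"ry":0,"rz":0,"grip":0},{"x":0,"y":0,"z":0,"rx":0,"ry":0,"rz":0,"grip":0},{"x":0,"y":0,"z":0,"rx":0,"ry":0,"rz":0,"grip":0}]'
```

```text
time: 12.8
eef_pos: [0.607, -0.1318, 0.1029]
tcp_rot: [0.065, 0.998, -0.0, -0.0]
contact_force: [-0.2, -0.1, 0.7]
opening: -0.001
finger_force: 0.2
```

```bash
python3 -m creep '[{"x":0,"y":0,"z":0.5,"rx":0,"ry":0,"rz":0,"grip":0},{"x":0,"y":0,"z":0.5,"rx":0,"ry":0,"rz":0,"grip":0},{"x":0,"y":0,"z":0.5,"rx":0,"ry":0,"rz":0,"grip":0},{"x":0,"y":0,"z":0,"rx":0,"ry":0,"rz":0,"grip":0},{"x":0,"y":0,"z":0,"rx":0,"ry":0,"rz":0,"grip":0},{"x":0,"y":0,"z":0,"rx":0,"ry":0,"rz":0,"grip":0},{"x":0,"y":0,"z":0,"rx":0,"ry":0,"rz":0,"grip":0},{"x":0,"y":0,"z":0,"rx":0,"ry":0,"rz":0,"grip":0},{"x":0,"y":0,"z":0,"rx":0,"ry":0,"rz":0,"grip":0},{"x":0,"y":0,"z":0,"rx":0,"ry":0,"rz":0,"grip":0}]'
```

```text
time: 13.63
eef_pos: [0.607, -0.1317, 0.1013]
tcp_rot: [0.065, 0.998, 0.0, -0.0]
contact_force: [-2.1, 0.5, 1.6]
opening: 0.004
finger_force: 0.8
```

```bash
python3 -m creep '[{"x":0,"y":0,"z":0.5,"rx":0,"ry":0,"rz":0,"grip":0},{"x":0,"y":0,"z":0.5,"rx":0,"ry":0,"rz":0,"grip":0},{"x":0,"y":0,"z":0.5,"rx":0,"ry":0,"rz":0,"grip":0},{"x":0,"y":0,"z":0,"rx":0,"ry":0,"rz":0,"grip":0},{"x":0,"y":0,"z":0,"rx":0,"ry":0,"rz":0,"grip":0},{"x":0,"y":0,"z":0,"rx":0,"ry":0,"rz":0,"grip":0},{"x":0,"y":0,"z":0,"rx":0,"ry":0,"rz":0,"grip":0},{"x":0,"y":0,"z":0,"rx":0,"ry":0,"rz":0,"grip":0},{"x":0,"y":0,"z":0,"rx":0,"ry":0,"rz":0,"grip":0},{"x":0,"y":0,"z":0,"rx":0,"ry":0,"rz":0,"grip":0}]'
```

```text
time: 14.47
eef_pos: [0.607, -0.1317, 0.0999]
tcp_rot: [0.065, 0.998, 0.0, -0.0]
contact_force: [-3.1, 0.1, 4.5]
opening: 0.001
finger_force: 2.1
```

Far-right gives 3 mm at only 1.6–4.5 N, so it rocks and is the loose lid. I'll lift off and go over its knob.

```bash
python3 -m creep '[{"x":0,"y":0,"z":-3,"rx":0,"ry":0,"rz":0,"grip":0},{"x":0,"y":0,"z":-10,"rx":0,"ry":0,"rz":0,"grip":0},{"x":0,"y":0,"z":-15,"rx":0,"ry":0,"rz":0,"grip":0},{"x":0,"y":0,"z":-15,"rx":0,"ry":0,"rz":0,"grip":0},{"x":0,"y":0,"z":-12,"rx":0,"ry":0,"rz":0,"grip":0},{"x":0,"y":0,"z":-5,"rx":0,"ry":0,"rz":0,"grip":0},{"x":0,"y":0,"z":0,"rx":0,"ry":0,"rz":0,"grip":0},{"x":0,"y":0,"z":0,"rx":0,"ry":0,"rz":0,"grip":0},{"x":0,"y":0,"z":0,"rx":0,"ry":0,"rz":0,"grip":0},{"x":0,"y":0,"z":0,"rx":0,"ry":0,"rz":0,"grip":0}]'
python3 -c "
from h import *
from plant import optics
go('FR',0,.124)
c=optics.read_camera('wrist');im=c['color']
k=np.linalg.inv(c['R'])
for x,z in((0,.103),(0,.12),(.0515,.103),(-.0515,.103)):
    p=c['K']@(c['R']@np.append(np.array(LID['FR'])+x*TX,z)+c['t']);p=(p[:2]/p[2]).round().astype(int)
    cv2.drawMarker(im,tuple(map(int,p)),(0,0,255),0,9); print(p)
cv2.imwrite('pics/w2.png',im)"
```

```text
time: 15.3
eef_pos: [0.6064, -0.1315, 0.1585]
tcp_rot: [0.065, 0.998, 0.0, -0.001]
contact_force: [-0.5, 0.6, 0.0]
opening: -0.002
finger_force: 0.0
shift [-37.4  -1.   34.5] turn [ 0.03 -0.11 -0.11] t 15.3 F [-0.49  0.63  0.02] z 0.1585
[317 267]
[317 281]
[318 327]
[317 197]
```

View pics/w2.png

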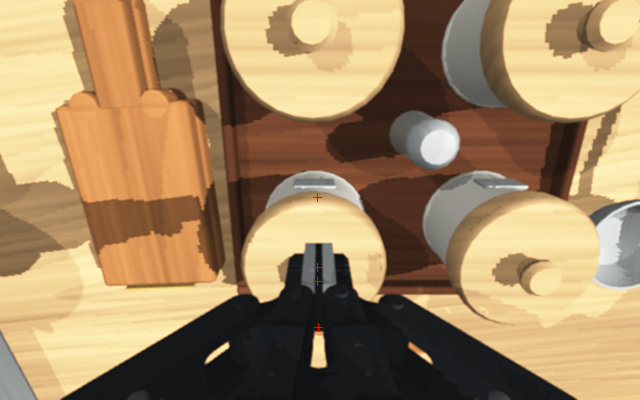

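In the wrist view the far-right lid spans u 244–386 with its near edge at v≈193. My projected centre line (u 317) and edge (v 197) agree with that. I'll move over the knob.

```bash
python3 -m creep '[{"x":-15,"y":-1,"z":0,"rx":0,"ry":0,"rz":0,"grip":0},{"x":-22,"y":0,"z":0,"rx":0,"ry":0,"rz":0,"grip":0},{"x":0,"y":0,"z":8,"rx":0,"ry":0,"rz":0,"grip":0},{"x":0,"y":0,"z":10,"rx":0,"ry":0,"rz":0,"grip":0},{"x":0,"y":0,"z":8,"rx":0,"ry":0,"rz":0,"grip":0},{"x":0,"y":0,"z":4,"rx":0,"ry":0,"rz":0,"grip":0},{"x":0,"y":0,"z":3,"rx":0,"ry":0,"rz":0,"grip":0},{"x":0,"y":0,"z":1,"rx":0,"ry":0,"rz":0,"grip":0},{"x":0,"y":0,"z":0,"rx":0,"ry":0,"rz":0,"grip":0},{"x":0,"y":0,"z":0,"rx":0,"ry":0,"rz":0,"grip":0}]'
```

```text
time: 16.18
eef_pos: [0.6437, -0.1376, 0.1263]
tcp_rot: [0.065, 0.998, -0.0, 0.0]
contact_force: [-0.2, -0.6, 0.5]
opening: -0.002
finger_force: 0.0
```

```bash
python3 -m creep '[{"x":0,"y":0,"z":0.5,"rx":0,"ry":0,"rz":0,"grip":0},{"x":0,"y":0,"z":0.5,"rx":0,"ry":0,"rz":0,"grip":0},{"x":0,"y":0,"z":0.5,"rx":0,"ry":0,"rz":0,"grip":0},{"x":0,"y":0,"z":0.5,"rx":0,"ry":0,"rz":0,"grip":0},{"x":0,"y":0,"z":0.5,"rx":0,"ry":0,"rz":0,"grip":0},{"x":0,"y":0,"z":0.5,"rx":0,"ry":0,"rz":0,"grip":0},{"x":0,"y":0,"z":0.5,"rx":0,"ry":0,"rz":0,"grip":0},{"x":0,"y":0,"z":0.5,"rx":0,"ry":0,"rz":0,"grip":0},{"x":0,"y":0,"z":0,"rx":0,"ry":0,"rz":0,"grip":0},{"x":0,"y":0,"z":0,"rx":0,"ry":0,"rz":0,"grip":0}]'
```

```text
time: 17.02
eef_pos: [0.6435, -0.1375, 0.1217]
tcp_rot: [0.065, 0.998, -0.0, -0.0]
contact_force: [0.3, 0.6, 0.3]
opening: 0.003
finger_force: 0.0
```

```bash
python3 -m creep '[{"x":0,"y":0,"z":0.5,"rx":0,"ry":0,"rz":0,"grip":0},{"x":0,"y":0,"z":0.5,"rx":0,"ry":0,"rz":0,"grip":0},{"x":0,"y":0,"z":0.5,"rx":0,"ry":0,"rz":0,"grip":0},{"x":0,"y":0,"z":0.5,"rx":0,"ry":0,"rz":0,"grip":0},{"x":0,"y":0,"z":0.5,"rx":0,"ry":0,"rz":0,"grip":0},{"x":0,"y":0,"z":0.5,"rx":0,"ry":0,"rz":0,"grip":0},{"x":0,"y":0,"z":0.5,"rx":0,"ry":0,"rz":0,"grip":0},{"x":0,"y":0,"z":0.5,"rx":0,"ry":0,"rz":0,"grip":0},{"x":0,"y":0,"z":0,"rx":0,"ry":0,"rz":0,"grip":0},{"x":0,"y":0,"z":0,"rx":0,"ry":0,"rz":0,"grip":0}]'
```

```text
time: 17.85
eef_pos: [0.6441, -0.1377, 0.1196]
tcp_rot: [0.065, 0.998, -0.0, 0.001]
contact_force: [-1.6, 0.2, 6.1]
opening: -0.001
finger_force: 3.1
```

```bash
python3 -m creep '[{"x":0,"y":0,"z":0.5,"rx":0,"ry":0,"rz":0,"grip":0},{"x":0,"y":0,"z":0.5,"rx":0,"ry":0,"rz":0,"grip":0},{"x":0,"y":0,"z":0.5,"rx":0,"ry":0,"rz":0,"grip":0},{"x":0,"y":0,"z":0.5,"rx":0,"ry":0,"rz":0,"grip":0},{"x":0,"y":0,"z":0.5,"rx":0,"ry":0,"rz":0,"grip":0},{"x":0,"y":0,"z":0.5,"rx":0,"ry":0,"rz":0,"grip":0},{"x":0,"y":0,"z":0.5,"rx":0,"ry":0,"rz":0,"grip":0},{"x":0,"y":0,"z":0.5,"rx":0,"ry":0,"rz":0,"grip":0},{"x":0,"y":0,"z":0,"rx":0,"ry":0,"rz":0,"grip":0},{"x":0,"y":0,"z":0,"rx":0,"ry":0,"rz":0,"grip":0}]'
```

```text
time: 18.68
eef_pos: [0.6437, -0.1376, 0.1159]
tcp_rot: [0.065, 0.998, -0.0, -0.0]
contact_force: [-3.9, 1.0, 8.3]
opening: -0.002
finger_force: 4.2
```

```bash
python3 -m creep '[{"x":0,"y":0,"z":0.5,"rx":0,"ry":0,"rz":0,"grip":0},{"x":0,"y":0,"z":0.5,"rx":0,"ry":0,"rz":0,"grip":0},{"x":0,"y":0,"z":0.5,"rx":0,"ry":0,"rz":0,"grip":0},{"x":0,"y":0,"z":0.5,"rx":0,"ry":0,"rz":0,"grip":0},{"x":0,"y":0,"z":0.5,"rx":0,"ry":0,"rz":0,"grip":0},{"x":0,"y":0,"z":0,"rx":0,"ry":0,"rz":0,"grip":0},{"x":0,"y":0,"z":0,"rx":0,"ry":0,"rz":0,"grip":0},{"x":0,"y":0,"z":0,"rx":0,"ry":0,"rz":0,"grip":0},{"x":0,"y":0,"z":0,"rx":0,"ry":0,"rz":0,"grip":0},{"x":0,"y":0,"z":0,"rx":0,"ry":0,"rz":0,"grip":0}]'
```

```text
time: 19.52
eef_pos: [0.6438, -0.1376, 0.1158]
tcp_rot: [0.065, 0.998, -0.0, -0.0]
contact_force: [-7.2, 2.6, 15.9]
opening: 0.0
finger_force: 8.0
```

The lid slid 4.5 mm and stopped hard at 16 N, so it is home. I'll lift clear and check.

```bash
python3 -m creep '[{"x":0,"y":0,"z":-3,"rx":0,"ry":0,"rz":0,"grip":0},{"x":0,"y":0,"z":-8,"rx":0,"ry":0,"rz":0,"grip":0},{"x":0,"y":0,"z":-15,"rx":0,"ry":0,"rz":0,"grip":0},{"x":0,"y":0,"z":-15,"rx":0,"ry":0,"rz":0,"grip":0},{"x":0,"y":0,"z":-15,"rx":0,"ry":0,"rz":0,"grip":0},{"x":0,"y":0,"z":-15,"rx":0,"ry":0,"rz":0,"grip":0},{"x":0,"y":0,"z":-10,"rx":0,"ry":0,"rz":0,"grip":0},{"x":0,"y":0,"z":-5,"rx":0,"ry":0,"rz":0,"grip":0},{"x":0,"y":0,"z":0,"rx":0,"ry":0,"rz":0,"grip":0},{"x":0,"y":0,"z":0,"rx":0,"ry":0,"rz":0,"grip":0}]'
python3 -c "
from h import *
from plant import optics
cv2.imwrite('pics/s3.png',cv2.resize(optics.read_camera('scene')['color'][120:270,220:420],(800,600)))"
```

```text
time: 20.35
eef_pos: [0.6434, -0.1375, 0.1971]
tcp_rot: [0.065, 0.998, 0.0, -0.0]
contact_force: [-0.1, 0.1, -0.5]
opening: 0.001
finger_force: 0.0
```

View pics/s3.png

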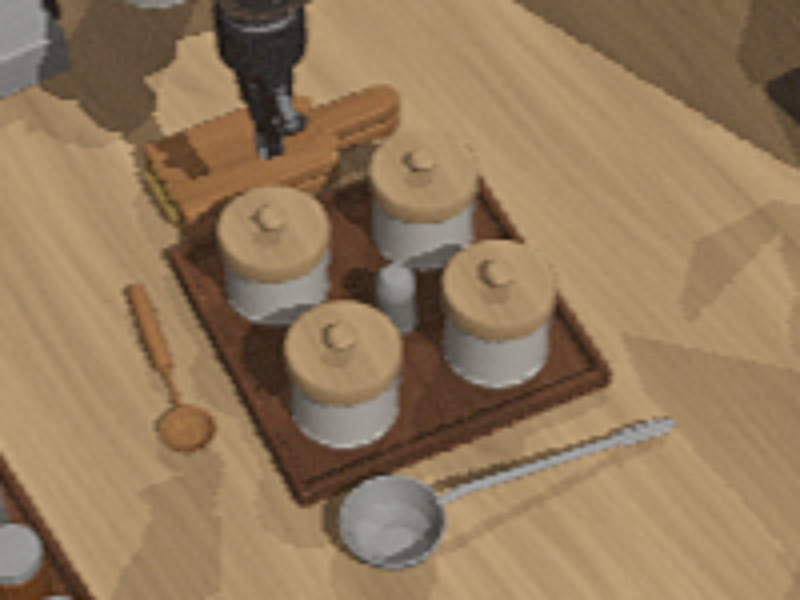

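The gripper hangs clear at (270,150) above the far-right canister. Its lid at (272,235) looks level, and the shaker, ladle, spoon and tostonera are where they were.

```bash
python3 -c "
from plant import sign_off
print(sign_off())"
```

```text
the job is handed in; nothing more can be done
None
```

The loose lid was the far-right one (place_d): it gave about 3 mm at its edge under light pressure, and pressing its knob slid it down 4.5 mm until it stopped hard at 16 N, so I handed the job in at about 20 s. I pressed near-left and far-left first and both were tight, I did not press near-right, and I judged the lid home from that hard stop and a final camera view, without pressing its edge again.

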